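Weigh the ash bucket on the sprung hook

ROBOT

A 6-joint arm with a two-finger parallel gripper is mounted at the origin on the work surface. World frame = base frame: x ahead of the robot, y to its left, z up, the work surface at z = 0. Lengths are in m, angles in rad, forces in N, time in s.
With the tool pointing down it reaches from about 0.25 to 0.85 m from the base axis. Payload 12.5 kg.
Tool frame: the origin (TCP) lies at the very end of the fingers, on their centre line; the grasp point (between the pads) lies 19 mm behind it; z points along the fingers, y is the direction in which the jaws open and shut (so a half turn about z gives the same grasp; the last joint's range is limited). The gripper opens to 93 mm and grips with 3 to 60 N. Pads are 15 mm wide; open, the fingers measure 128 mm over their backs; the gripper's body (75 mm by 188 mm) begins 65 mm behind the grasp point.
Start: joints at [-1.22, 0.351, 1.652, -0, 1.139, -0.085], TCP at [0.232, -0.499, 0.188] pointing down, gripper open.
Joint ranges: [-2.75, 2.75], [-0.79, 2.1], [0.01, 2.65], [-1.57, 4.71], [0.07, 3.14], [-2.87, 2.87]. Speed limits (rad/s): [2.22, 2.22, 2.79, 3.14, 3.14, 3.14].

INTERFACE

Orientations are given as a rotation vector (axis times angle).
In Python, from station import state, capture, camera_params, finish_job, look_for, regions_of gives the robot as it stands. The module is installed in compiled form; this text tells all that it offers.
- The arm moves only by the tool drive_tool, never from a script. Its argument "rows" is one flat list of numbers, 4 for each row, row after row: the shift along the tool's x, y, z in m, then the turn about the tool's z in rad. A call has 1 to 12 rows; each row shifts and turns the commanded pose from where the row before left it, along the tool's axes as they then stand; what a row does not reach is not made up. A row lasts 1/8 s, in which the tool goes at most 62.5 mm and 10.7 degrees, less where a joint would pass 70% of its speed; a pose out of reach is approached as far as the arm can. A call is refused whole if a number of a shift passes 0.0625 or a number of a turn 0.188, either way. A call with a gripper value outside its range is refused whole. "jaw" is the closure, from -1 (fully open) to 1 (shut), so that 0 is half open, set as the call begins (left out, the last holds). The fingers move at their own pace and stop on an object; the grip force is fixed at half the most. Time passes only in rows, so rows that do not move let the fingers close. It gives the time, the measured TCP pose, the force and the opening at its end, in the units of the state.
- state(): the state, without advancing time (a new reading comes with each control period).
- capture(name): name is "side" or "top" or "wrist"; returns the picture (480x640x3 uint8, red, green, blue); there is no depth.
- camera_params(name): a dict with "camera_matrix" (3x3 intrinsics, pixels), "origin" and "rotation" of the camera in the world. Camera axes: x right, y down, z forward; pixel columns grow to the right and rows downward; lengths in m; the calibration is good to about 2 mm. A picture is of the moment at which its call begins: read the wrist's pose just before it. camera_params takes no time and is no camera call; for the wrist camera it gives the pose at the moment of the call.
- finish_job(): hands the job in, once; it reports no verdict.
Trained networks look in the newest picture that a camera, given by its name, has taken for a name from the list of things; names that differ only in an ending like _2 or _b are one class to them, and where a whole thing is asked for, a point or a joint stands for the part that bears it (a point fixed in the world has none). Each returns a list of dicts, best first, with "p" (0 to 1); they miss things now and then, are a little off and sometimes report something else, mostly with a low value. They report only what shows in the picture. A call takes as long as a camera call. They do not tell look-alikes from the thing itself.
- look_for(camera, target): "xyz" ([x, y, z] in m, in world coordinates, good to about 4 mm: the middle of the surface that is visible of it).
- regions_of(camera, target): "pixels" (480x640 bool, what is visible of it).
The state is a dict: "time_s": time; "qpos": joint angles; "joint_velocities": joint speeds; "effort": joint torques, N m; "tcp_pos": TCP position; "tcp_rot": TCP orientation; "wrist_force": force on the tool from outside, world axes, zero at the start; "moment": the same for the moment, N m; "width": opening from 0.0 (shut) to 1.0 (fully open).
Only numpy, scipy, OpenCV 4.12 (cv2) and the standard library are available. Lean on these libraries where they do the work, as an engineer would, in place of code of your own. Each camera call takes 0.05 s, during which the arm holds its last target.

TASK

Pick up the little lidded steel ash bucket by the wooden knob on top of its bail and hang the bail in the sprung hook of the grey scale. Lower it gently so the hook never hits its bottom stop, let go, and finish once the hook has dipped and come to rest with the bucket hanging freely. Do not shift or tip the tall green glass shaker.

Things in the scene. Friction and masses are not known exactly. Their poses are not given: they have to be found in the camera images.
- bucket_knob (a point): Centre of the ash bucket's wooden knob (22 x 22 x 38 mm tall); z up, y along the bail. Bucket: round steel, 84 mm wide, dark lid fixed shut, 0.28-0.42 kg; underside 153 mm and lid top 85 mm below this point. Bail: stiff 7 mm wire arch in the y-z plane, inside of its peak 26.5 mm below, sloping 45 deg to y = +-42 mm, then straight down; hook enters along x, either way. (Lidless cup with black grip: not it.)
- hook_seat (a point): Wire centre at the seat of the dark 8 mm wire hook, 235 mm above the table unloaded; sinks with the dip. z up. Hook opens to -x: seat flat from x -10 to +12 mm, tip top at x -24, z +22 mm; beyond the seat the arm rises to z +20 at x +25 and runs to the grey column at x +99 (its top z +32). Hung bucket: bail's peak over the seat, knob centre about 33 mm above it. White shelf top is 12 mm above the table.
- sprung_hook (a joint): Dip of the sprung hook in m: 0 unloaded (top stop), grows as it goes straight down, bottom stop at 0.070. Spring about 115 N/m, lightly damped: under the bucket it bobs for a second or two and settles at 0.022 to 0.036.
- shaker_mid (a point): Middle of the tall green glass shaker with steel screw-top, a bystander 60 mm across and 149 mm tall; the point is 75 mm above its underside, z along its axis. The other bystanders (basting cup, skewer block, scraper) are lower.
Not all that is in view belongs to the job. What is shaped like the part that bears bucket_knob but pink or red is not meant.

How it is judged:
On the way, in this order (a step that is already met when the one before it is completed fails the run):
1. the bucket is lifted clear of the shelf (height (world z) of bucket_knob above 0.205 m), for 0.2 s.
2. the bail is in the hook and the hook has dipped under the bucket (horizontal distance between bucket_knob and hook_seat below 0.025 m and z of bucket_knob in the frame of hook_seat between 0.018 and 0.046 m and value of joint sprung_hook above 0.015 m), for 0.2 s.
At the end, for the whole second after the job is handed in: The bucket hangs by its bail in the hook's seat (knob within 25 mm sideways of the seat and 18 to 46 mm above it), upright within 0.2 rad; the hook is dipped by 15 to 50 mm and moves at less than 20 mm/s (all of step 2 and value of joint sprung_hook below 0.05 m and velocity of joint sprung_hook between -0.02 and 0.02 m/s and angle between bucket_knob's own z axis and vertical below 0.2 rad); the robot touches nothing.
It fails at once if the hook is driven to its bottom stop (dip over 65 mm) (value of joint sprung_hook above 0.065 m).
It fails at once if the glass shaker is shifted by over 30 mm or tipped (distance of shaker_mid from where it was at the start of the episode above 0.03 m or angle between shaker_mid's own z axis and vertical above 0.3 rad).
It also fails if it takes over 48 s, if anything falls off the work surface, if the arm or the gripper's body presses on something with over 40 N, if the wrist force passes 120 N, or if a joint passes its speed limit or range.

## Working session

There is one attempt and no reset: what is moved stays moved. The work goes in short steps, Python scripts to look and compute and a tool call to move; the robot and the scene stay as the last step left them, time stands still between calls to the robot, and variables do not carry over. Pictures are saved under pics/ and viewed, and the job is handed in when it is done.

Besides the shell and the picture viewer there is one more tool, called after "Request:" as a command line: name --argument value ..., lists and objects as JSON in quotes. drive_tool: Moves the arm, as the interface text tells. Its arguments: {"type":"object","properties":{"rows":{"type":"array","items":{"type":"number"}},"jaw":{"type":"number"}},"required":["rows"]}

```bash
mkdir -p pics; ls; cat > h.py <<'E'
import numpy as np,cv2
from station import *
def snap(n,f):
    im=capture(n); cv2.imwrite('pics/'+f,im[:,:,::-1]); return im
def proj(n,p):
    c=camera_params(n); R=np.array(c['rotation']);o=np.array(c['origin']);K=np.array(c['camera_matrix'])
    q=K@(R.T@(np.array(p)-o)); return q[:2]/q[2]
def ray(n,uv):
    c=camera_params(n); R=np.array(c['rotation']);o=np.array(c['origin']);K=np.array(c['camera_matrix'])
    d=R@np.linalg.solve(K,[uv[0],uv[1],1.]); return o,d/np.linalg.norm(d)
def atz(n,uv,z):
    o,d=ray(n,uv); return o+d*(z-o[2])/d[2]
def tri(obs):
    A=np.zeros((3,3));b=np.zeros(3)
    for n,uv in obs:
        o,d=ray(n,uv);P=np.eye(3)-np.outer(d,d);A+=P;b+=P@o
    x=np.linalg.solve(A,b); return x,[np.linalg.norm((np.eye(3)-np.outer(ray(n,uv)[1],ray(n,uv)[1]))@(x-ray(n,uv)[0])) for n,uv in obs]
E
python3 - <<'E'
from h import *
np.set_printoptions(precision=4,suppress=True)
for n in ['side','top','wrist']:
    snap(n,n+'0.png'); print(n,camera_params(n)['origin'])
    for t in ['bucket_knob','hook_seat','sprung_hook','shaker_mid']:
        for r in look_for(n,t)[:3]: print(n,t,round(r['p'],2),np.array(r['xyz']),proj(n,r['xyz']))
print(state())
E
```

```text
pics
side [-0.1868 -0.66    0.8715]Traceback (most recent call last):
  File "<stdin>", line 6, in <module>
  File "h.py", line 7, in proj
    q=K@(R.T@(np.array(p)-o)); return q[:2]/q[2]
      ~^^~~~~~~~~~~~~~~~~~~~~
ValueError: matmul: Input operand 1 does not have enough dimensions (has 0, gufunc core with signature (n?,k),(k,m?)->(n?,m?) requires 1)
```

```bash
python3 - <<'E'
from h import *
np.set_printoptions(precision=4,suppress=True)
r=look_for('side','bucket_knob'); print(r)
for n in ['side','top','wrist']:
    snap(n,n+'0.png'); print(n,camera_params(n)['origin'])
    for t in ['bucket_knob','hook_seat','sprung_hook','shaker_mid']:
        for r in look_for(n,t)[:3]:
            x=r.get('xyz')
            print(n,t,r['p'],x, proj(n,x) if x is not None and len(np.shape(x)) else '')
print(state())
E
```

```text
[{'xyz': [0.2621, -0.2175, 0.0648], 'p': 0.98}, {'xyz': [0.2782, -0.3609, 0.0666], 'p': 0.88}, {'xyz': [0.1604, -0.3034, 0.0663], 'p': 0.87}, {'xyz': [0.4612, -0.2422, 0.0794], 'p': 0.83}]
side [-0.1868 -0.66    0.8715]Traceback (most recent call last):
  File "<stdin>", line 9, in <module>
  File "h.py", line 7, in proj
    q=K@(R.T@(np.array(p)-o)); return q[:2]/q[2]
      ~^^~~~~~~~~~~~~~~~~~~~~
ValueError: matmul: Input operand 1 does not have enough dimensions (has 0, gufunc core with signature (n?,k),(k,m?)->(n?,m?) requires 1)
```

View pics/side0.png

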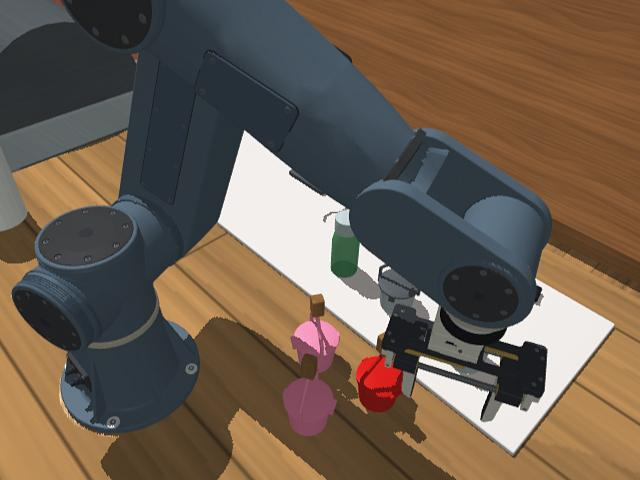

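```bash
sed -i "s/R=np.array(c\['rotation'\])/R=rot(c['rotation'])/" h.py; sed -i '1i from scipy.spatial.transform import Rotation\ndef rot(r):\n    import numpy as np\n    r=np.array(r,float)\n    return r if r.ndim==2 else (Rotation.from_rotvec(r).as_matrix() if len(r)==3 else Rotation.from_quat(r).as_matrix())' h.py; python3 - <<'E'
from h import *
np.set_printoptions(precision=4,suppress=True)
print(camera_params('side'))
for n in ['side','top','wrist']:
    snap(n,n+'0.png'); print(n,camera_params(n)['origin'])
    for t in ['bucket_knob','hook_seat','sprung_hook','shaker_mid']:
        for r in look_for(n,t)[:4]:
            x=r['xyz']
            print(n,t,r['p'],x, proj(n,x))
print(state())
E
```

```text
{'camera_matrix': array([[546.0096,   0.    , 316.4297],
       [  0.    , 546.0096, 229.0529],
       [  0.    ,   0.    ,   1.    ]]), 'origin': array([-0.1868, -0.66  ,  0.8715]), 'rotation': array([-2.1487,  0.86  , -0.4242])}
side [-0.1868 -0.66    0.8715]
side bucket_knob 0.93 [0.459, -0.2407, 0.0771] [393.4935 288.6792]
side bucket_knob 0.92 [0.2633, -0.218, 0.0668] [315.0072 339.2384]
side bucket_knob 0.64 [0.1599, -0.303, 0.0686] [305.8353 403.2488]
side bucket_knob 0.63 [0.2809, -0.3556, 0.0691] [378.1936 379.6878]
side shaker_mid 0.73 [0.4596, -0.1041, 0.0919] [344.4964 249.0619]
top [ 0.1296 -0.0781  1.4298]
top bucket_knob 0.97 [0.2897, -0.3373, 0.0718] [415.5904 273.6885]
top bucket_knob 0.73 [0.4745, -0.2289, 0.0786] [368.5213 197.3052]
top hook_seat 0.8 [0.6638, 0.2028, 0.2544] [177.4334  93.0957]
top sprung_hook 0.58 [0.6618, 0.2018, 0.2582] [177.4701  93.2131]
top shaker_mid 0.83 [0.462, -0.0902, 0.1602] [311.5295 193.7397]
top shaker_mid 0.53 [0.6605, 0.2018, 0.2593] [177.3328  93.5574]
wrist [ 0.2991 -0.4681  0.3843]
wrist bucket_knob 0.97 [0.1788, -0.306, 0.0637] [ 87.7666 185.9069]
wrist bucket_knob 0.7 [0.2923, -0.3573, 0.0697] [188.9937  80.4809]
wrist bucket_knob 0.59 [0.2684, -0.24, 0.0641] [34.8778 42.1817]
{'time_s': 1.0, 'qpos': array([-1.2196,  0.3507,  1.6517,  0.    ,  1.1391, -0.0846]), 'joint_velocities': array([-0.0008,  0.0006, -0.0002,  0.0003,  0.0004,  0.002 ]), 'effort': array([  0.0008, -49.7252, -28.5489,   0.0699,   0.022 ,  -0.    ]), 'tcp_pos': array([ 0.2322, -0.4986,  0.188 ]), 'tcp_rot': array([3.0672, 0.6792, 0.    ]), 'wrist_force': array([-0.5409,  0.8278,  1.2106]), 'moment': array([-0.0208,  0.0152, -0.0234]), 'width': 0.9991971798859328}
```

View pics/top0.png

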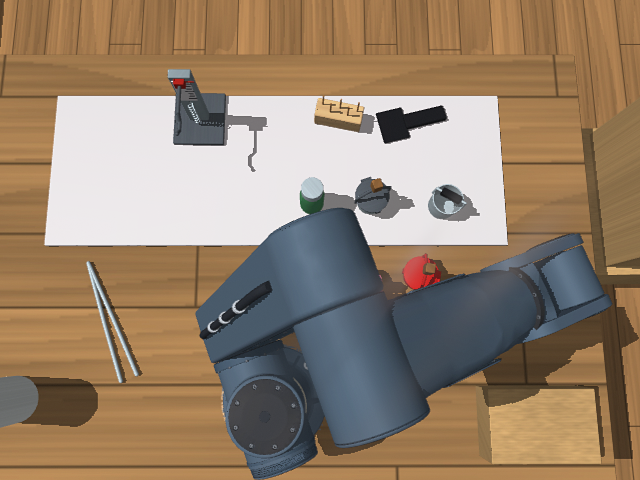

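View pics/wrist0.png

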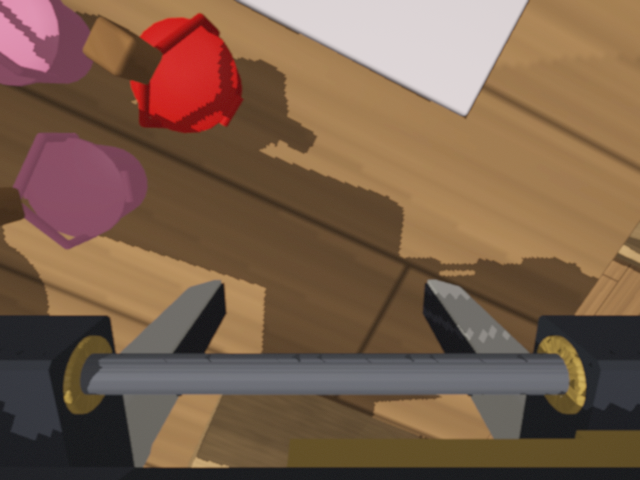

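```bash
python3 - <<'E'
from h import *
a=cv2.imread('pics/top0.png')
c1=cv2.resize(a[160:240,290:390],(800,640),interpolation=cv2.INTER_CUBIC)[:600]
c2=cv2.resize(a[55:180,150:280],(624,600),interpolation=cv2.INTER_CUBIC)
cv2.imwrite('pics/c1.png',c1);cv2.imwrite('pics/c2.png',c2)
E
```

```text
(no output)
```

View pics/c1.png

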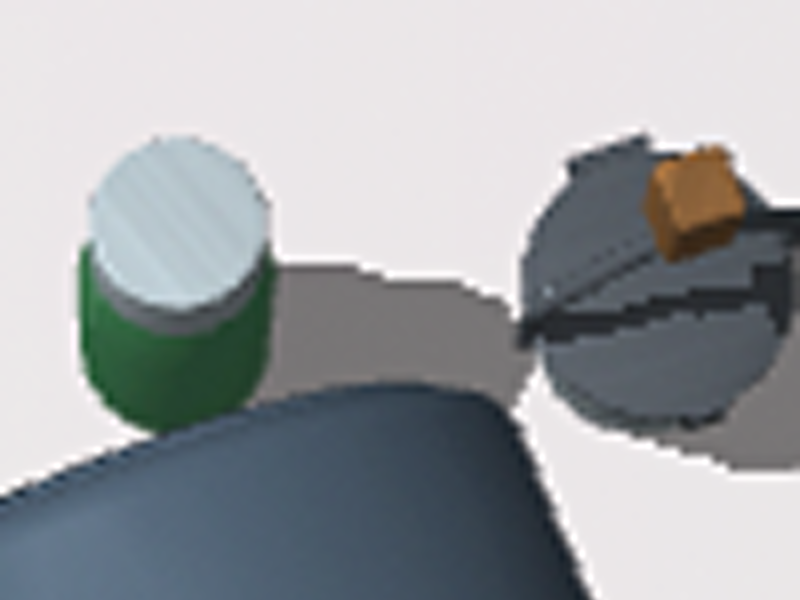

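View pics/c2.png

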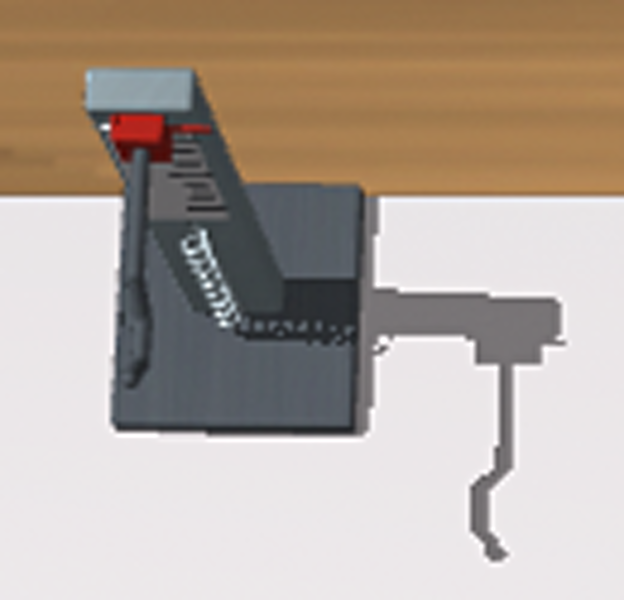

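```bash
cat >> h.py <<'E'
np.set_printoptions(precision=4,suppress=True)
def tool():
    s=state(); return s['tcp_pos'],rot(s['tcp_rot'])
def delta(target):
    p,R=tool(); return R.T@(np.array(target)-p)
E
python3 - <<'E'
from h import *
p,R=tool(); print(R)
c=camera_params('wrist'); print('cam in tool', R.T@(c['origin']-p)); print(R.T@rot(c['rotation'])); print(c['camera_matrix'])
print('up',delta([0.232,-0.499,0.42]))
for n in ['top']:
  capture(n)
  for t in ['bucket_knob','sprung_hook','hook_seat','shaker_mid']:
    for r in regions_of(n,t)[:3]:
        m=r['pixels'].astype(np.uint8); v,u=np.nonzero(m); print(n,t,r['p'],m.sum(),u.min(),u.max(),v.min(),v.max(),cv2.minAreaRect(np.stack([u,v],1).astype(np.float32)))
print('knob guess',atz('top',(377,184.5),0.175))
E
```

```text
[[ 0.9065  0.4222  0.    ]
 [ 0.4222 -0.9065 -0.0001]
 [-0.      0.0001 -1.    ]]
cam in tool [ 0.0735  0.0006 -0.1963]
[[-0.0005 -0.9642 -0.2653]
 [ 1.     -0.0006  0.0001]
 [-0.0002 -0.2653  0.9642]]
[[382.209    0.     324.1245]
 [  0.     382.209  240.5952]
 [  0.       0.       1.    ]]
up [-0.0004  0.0003 -0.232 ]
top bucket_knob 0.91 927 403 440 256 289 ((420.1636657714844, 272.18511962890625), (30.16332244873047, 36.7380256652832), 72.47443389892578)
top bucket_knob 0.7 1008 355 390 177 213 ((371.6640319824219, 195.8480224609375), (33.80935287475586, 36.134864807128906), 10.304845809936523)
top hook_seat 0.51 201 174 186 79 133 ((180.0, 106.0), (12.0, 54.0), 0.0)
top shaker_mid 0.89 773 300 324 176 213 ((312.0, 194.5), (24.0, 37.0), 0.0)
top shaker_mid 0.25 1013 355 390 177 213 ((371.70269775390625, 195.28378295898438), (34.68818283081055, 35.51018142700195), 9.462322235107422)
knob guess [ 0.4797 -0.2379  0.175 ]
```

Request:
drive_tool --rows '[0, 0, -0.043, 0.109, 0, 0, -0.043, 0.109, 0, 0, -0.043, 0.109, 0, 0, -0.043, 0.109, 0.035, -0.043, 0, 0, 0.035, -0.043, 0, 0, 0.035, -0.043, 0, 0, 0.035, -0.043, 0, 0, 0.035, -0.043, 0, 0, 0.033, -0.043, 0, 0, 0, 0, 0, 0, 0, 0, 0, 0]' --jaw -1

```text
time_s: 2.75
tcp_pos: [0.44, -0.2409, 0.3599]
tcp_rot: [3.141, 0.0, -0.0]
wrist_force: [-0.5, 0.5, 0.2]
width: 1.0
```

```bash
python3 - <<'E'
from h import *
for n in ['wrist','top','side']:
    snap(n,n+'1.png')
    for t in ['bucket_knob','hook_seat','shaker_mid']:
        for r in look_for(n,t)[:4]:
            x=r['xyz']; print(n,t,r['p'],x, proj(n,x))
E
```

```text
wrist bucket_knob 0.74 [0.1826, -0.2959, 0.0709] [361.4549 371.3179]
wrist bucket_knob 0.68 [0.4903, -0.2336, 0.0821] [316.99   155.2459]
wrist bucket_knob 0.58 [0.3013, -0.344, 0.0714] [398.6569 295.8262]
wrist hook_seat 0.18 [0.4767, -0.0986, 0.1601] [183.9947 172.9474]
wrist shaker_mid 0.72 [0.4773, -0.1014, 0.1587] [187.1995 172.2704]
top bucket_knob 0.83 [0.1696, -0.2919, 0.0672] [397.7295 325.1455]
top bucket_knob 0.7 [0.2501, -0.2342, 0.0671] [372.2658 290.6363]
top bucket_knob 0.67 [0.2855, -0.3412, 0.0717] [417.2936 275.4594]
top hook_seat 0.81 [0.6621, 0.2039, 0.2549] [176.8436  93.7265]
top shaker_mid 0.89 [0.4716, -0.085, 0.1618] [309.2437 189.4738]
side bucket_knob 0.91 [0.2836, -0.3553, 0.0654] [378.8858 379.902 ]
side bucket_knob 0.7 [0.1621, -0.3054, 0.065] [307.7821 404.5782]
side bucket_knob 0.58 [0.4686, -0.2463, 0.0805] [398.9383 286.6011]
side bucket_knob 0.57 [0.2593, -0.2179, 0.0678] [313.4105 340.0647]
side hook_seat 0.73 [0.6579, 0.2, 0.2531] [313.5041  99.4723]
side shaker_mid 0.6 [0.4581, -0.1044, 0.1004] [344.3293 246.4813]
```

View pics/wrist1.png

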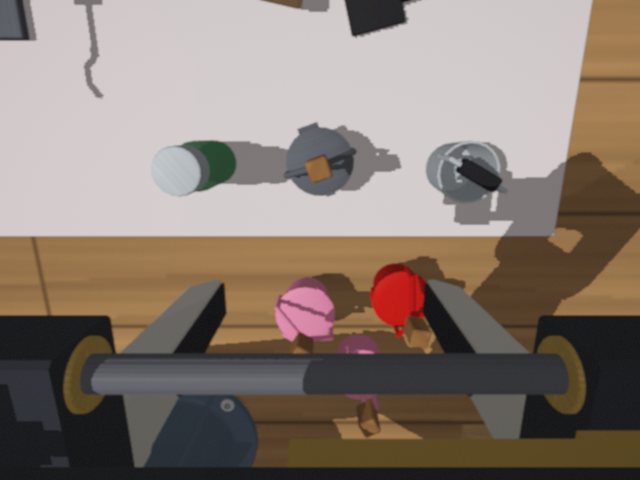

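View pics/side1.png

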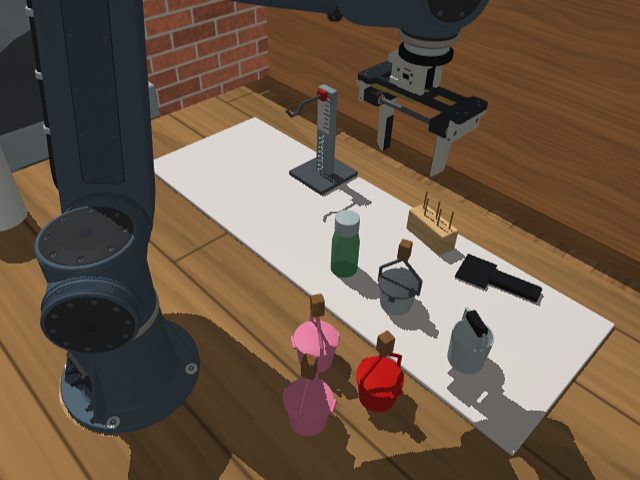

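```bash
python3 - <<'E'
import cv2,numpy as np
w=cv2.imread('pics/wrist1.png');s=cv2.imread('pics/side1.png');t=cv2.imread('pics/top1.png')
f=lambda a,u,v,k,n:cv2.resize(a[v:v+n,u:u+n],(k*n,k*n),interpolation=cv2.INTER_CUBIC)
cv2.imwrite('pics/c3.png',np.hstack([f(w,270,115,4,100),f(s,365,230,4,100)]))
cv2.imwrite('pics/c4.png',np.hstack([f(s,270,75,4,100),f(t,150,60,4,100)]))
E
```

```text
(no output)
```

View pics/c3.png

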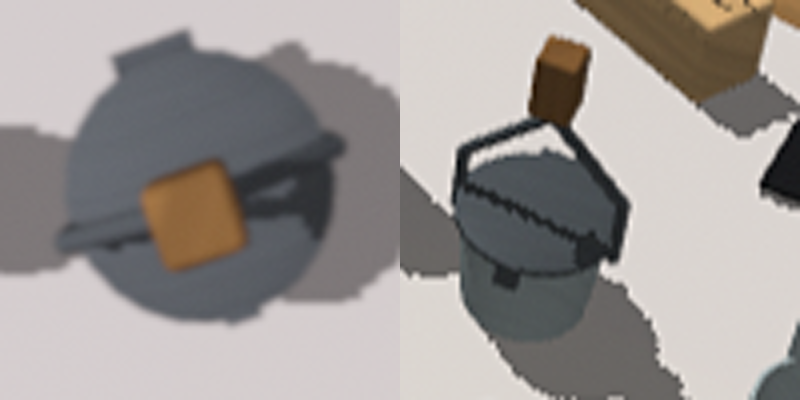

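View pics/c4.png

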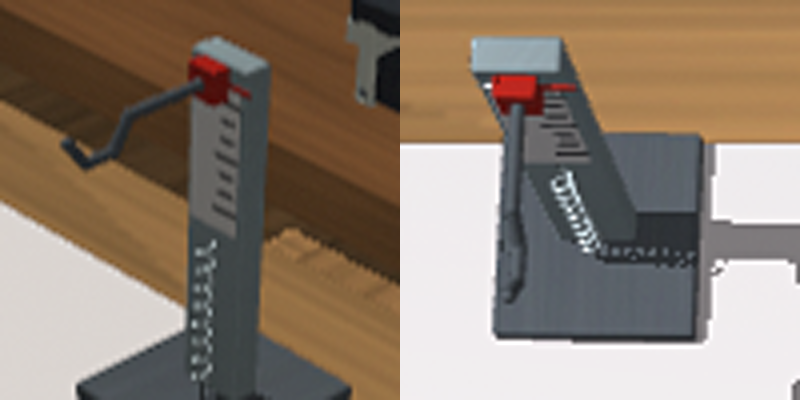

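```bash
python3 - <<'E'
from h import *
from scipy.optimize import least_squares
w=(270+193/4,115+213/4); s=(406.5,243.8)
print('knob top tri',tri([('wrist',w),('side',s)]))
print('wrist at z .184',atz('wrist',w,.184),'side',atz('side',s,.184))
a=atz('wrist',(270+62/4,115+240/4),.115);b=atz('wrist',(270+342/4,115+143/4),.115); d=a-b; print('bail ends',a,b,np.linalg.norm(d[:2]),'yaw',np.degrees(np.arctan2(-d[0],d[1])), 'mid',(a+b)/2)
# hook
obs=[('side',(286.5,110.75),(-24,20)),('side',(291.5,115.75),(-10,0)),('side',(295.75,114.5),(12,0)),('side',(302.5,102),(25,20)),
('top',(178,134),(-24,20))]
def model(q,p): 
    c,sn=np.cos(q[2]),np.sin(q[2]); return np.array([q[0]+c*p[0]/1e3,q[1]+sn*p[0]/1e3,.235+p[1]/1e3])
f=lambda q:np.concatenate([proj(n,model(q,p))-np.array(uv) for n,uv,p in obs])
r=least_squares(f,[.58,.2,0.]); print(r.x,r.fun.reshape(-1,2))
pts=[(-24,20),(-10,0),(12,0),(25,20),(95,20)]
for n,off in [('side',(270,75)),('top',(150,60))]:
    im=cv2.imread(f'pics/{n}1.png'); c=cv2.resize(im[off[1]:off[1]+100,off[0]:off[0]+100],(800,800),interpolation=cv2.INTER_CUBIC)
    P=np.array([(proj(n,model(r.x,p))-off+.5)*8 for p in pts]).astype(int)
    cv2.polylines(c,[P[:,None]],False,(0,255,255),1); cv2.imwrite(f'pics/ov_{n}.png',c[:600])
im=cv2.hconcat([cv2.imread('pics/ov_side.png')[:, :400],cv2.imread('pics/ov_top.png')[:,:400]]); cv2.imwrite('pics/ov.png',im)
E
```

```text
knob top tri (array([ 0.4837, -0.2363,  0.1798]), [np.float64(0.0007458440720149449), np.float64(0.0007458440720149303)])
wrist at z .184 [ 0.4836 -0.2357  0.184 ] side [ 0.4799 -0.2395  0.184 ]
bail ends [ 0.4704 -0.1971  0.115 ] [ 0.4974 -0.2766  0.115 ] 0.08392836507098839 yaw 18.728160142213973 mid [ 0.4839 -0.2369  0.115 ]
[0.5939 0.2    0.0782] [[ 0.336   0.0985]
 [-0.4473  0.6425]
 [ 1.6408 -1.4034]
 [-1.3957  1.5982]
 [-0.3746 -0.2015]]
```

View pics/ov.png

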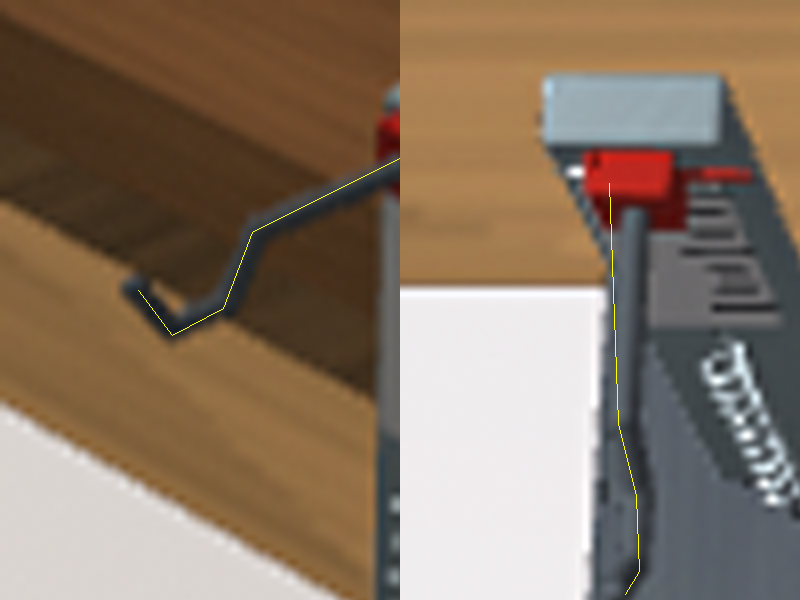

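```bash
python3 - <<'E'
from h import *
from scipy.optimize import least_squares
obs=[('side',(286.3,110.0),(-24,20)),('side',(291.5,116.2),(-10,0)),('side',(298.5,113.5),(12,0)),('side',(301.6,103),(25,20)),
('top',(177.6,134),(-24,20)),('top',(178.6,None),(85,20)),('top',(178,None),(35,20)),('side',(None,95.5),(90,20))]
def model(q,p): 
    c,sn=np.cos(q[2]),np.sin(q[2]); return np.array([q[0]+c*p[0]/1e3,q[1]+sn*p[0]/1e3,.235+p[1]/1e3])
def f(q):
    o=[]
    for n,uv,p in obs:
        e=proj(n,model(q,p)); o+= [e[i]-uv[i] for i in (0,1) if uv[i] is not None]
    return np.array(o)
r=least_squares(f,[.58,.2,0.],loss='soft_l1'); print(r.x,f(r.x))
pts=[(-24,20),(-10,0),(12,0),(25,20),(95,20)]
cs=[]
for n,off in [('side',(270,75)),('top',(150,60))]:
    im=cv2.imread(f'pics/{n}1.png'); c=cv2.resize(im[off[1]:off[1]+100,off[0]:off[0]+100],(800,800),interpolation=cv2.INTER_CUBIC)
    P=np.array([(proj(n,model(r.x,p))-off+.5)*8 for p in pts]).astype(int)
    cv2.polylines(c,[P[:,None]],False,(0,255,255),1); cs.append(c[:600,:400])
cv2.imwrite('pics/ov2.png',cv2.hconcat(cs))
E
```

```text
[0.5943 0.1993 0.0168] [ 0.4339  0.6815 -0.2927  0.1532 -0.5535 -0.2453  0.3046  0.867  -0.3187
 -0.3594  0.032   0.0181 -0.248 ]
```

View pics/ov2.png

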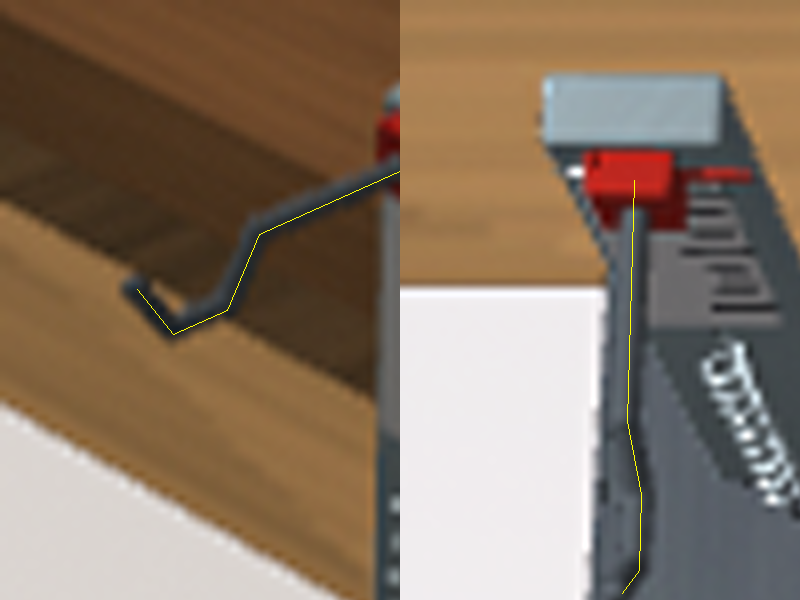

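Request:
drive_tool --rows '[0.043, -0.0044, 0, 0, 0, 0, 0, -0.163, 0, 0, 0, -0.163, 0, 0, 0.045, 0, 0, 0, 0.045, 0, 0, 0, 0.045, 0, 0, 0, 0, 0, 0, 0, 0, 0]' --jaw -1

```text
time_s: 4.35
tcp_pos: [0.484, -0.2367, 0.2268]
tcp_rot: [3.099, 0.509, 0.003]
wrist_force: [0.3, -0.7, 1.4]
width: 1.003
```

```bash
python3 - <<'E'
from h import *
snap('wrist','wrist2.png');snap('side','side2.png')
print(state()['tcp_pos'],tool()[1],proj('wrist',[.483,-.2365,.184]),proj('wrist',[.483,-.2365,.165]))
E
```

```text
[ 0.4841 -0.2367  0.227 ] [[ 0.9474  0.3201  0.0027]
 [ 0.3201 -0.9474 -0.0016]
 [ 0.0021  0.0024 -1.    ]] [322.0658 253.5586] [322.1344 245.5662]
```

View pics/wrist2.png

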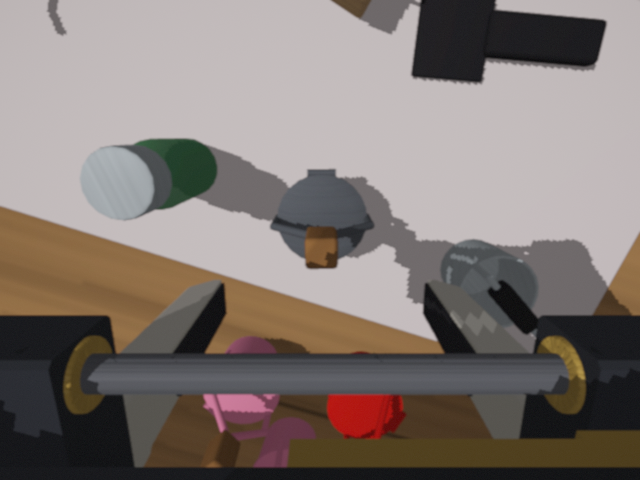

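View pics/side2.png

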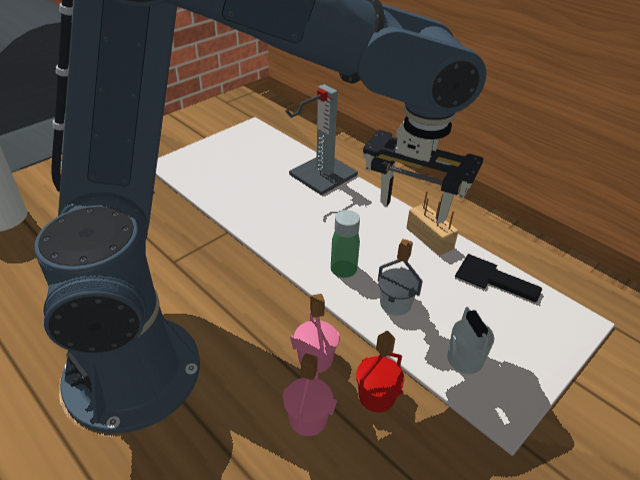

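Request:
drive_tool --rows '[0, 0, 0.026, 0, 0, 0, 0.026, 0, 0, 0, 0.025, 0, 0, 0, 0, 0, 0, 0, 0, 0]' --jaw -1

```text
time_s: 5.08
tcp_pos: [0.4841, -0.2367, 0.1496]
tcp_rot: [3.099, 0.509, 0.003]
wrist_force: [0.2, -0.3, 1.3]
width: 1.001
```

```bash
python3 - <<'E'
from h import *
snap('wrist','wrist3.png');s=snap('side','side3.png')
c=cv2.imread('pics/side3.png')[150:330,340:500];cv2.imwrite('pics/c5.png',cv2.resize(c,None,fx=3.3,fy=3.3,interpolation=cv2.INTER_CUBIC))
E
```

```text
(no output)
```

View pics/c5.png

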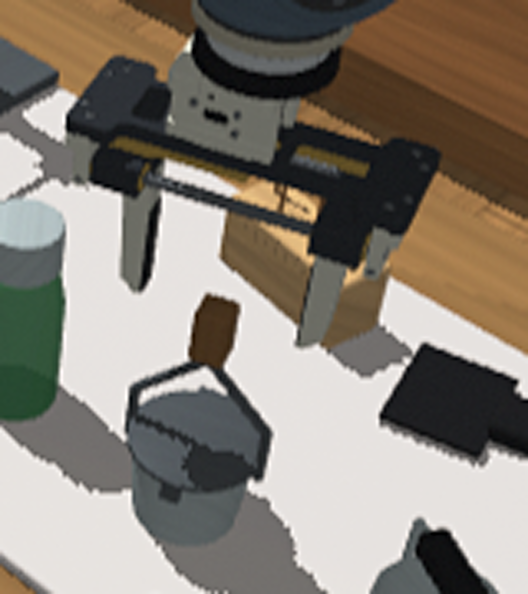

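View pics/wrist3.png

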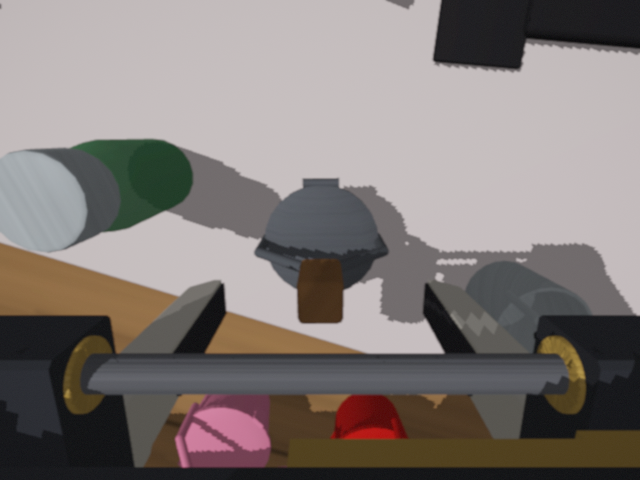

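```bash
python3 - <<'E'
from h import *
p,R=tool()
for n,o in (('side',(340,150)),('wrist',(0,0)),('top',(0,0))):
    for q in [p,p+R@[0,.046,0],p+R@[0,-.046,0],p-R@[0,0,.019]]:
        print(n,proj(n,q),(proj(n,q)-o)*3.3)
    print(proj(n,[.483,-.2365,.184]),proj(n,[.483,-.2365,.146]))
E
```

```text
side [404.3413 255.3683] [212.3262 347.7153]
side [427.0829 263.2127] [287.3735 373.6019]
side [382.254  247.7496] [139.438  322.5735]
side [405.5688 248.139 ] [216.3771 323.8587]
[406.2694 242.2876] [403.7583 256.8644]
wrist [322.8929 275.118 ] [1065.5466  907.8892]
wrist [407.0669 275.0672] [1343.3208  907.7218]
wrist [238.717  275.1687] [787.766  908.0567]
wrist [322.7825 288.5475] [1065.1821  952.2067]
[321.9022 303.2626] [322.1474 274.4116]
top [375.0479 185.7026] [1237.6581  612.8186]
top [393.7705 179.5349] [1299.4426  592.4653]
top [356.2391 191.8987] [1175.5891  633.2656]
top [376.0188 183.4815] [1240.8622  605.4889]
[376.8098 181.998 ] [374.831  186.5034]
```

Request:
drive_tool --rows '[0, 0, 0, 0, 0, 0, 0, 0, 0, 0, 0, 0, 0, 0, 0, 0, 0, 0, 0, 0, 0, 0, 0, 0, 0, 0, 0, 0]' --jaw 1

```text
time_s: 6.05
tcp_pos: [0.4832, -0.2362, 0.1479]
tcp_rot: [-3.1, -0.509, 0.0]
wrist_force: [-0.0, 0.3, 0.4]
width: 0.294
```

```bash
python3 - <<'E'
from h import *
print(state()['width'],state()['wrist_force'])
w=snap('wrist','wrist4.png');s=snap('side','side4.png')
c=cv2.imread('pics/side4.png')[180:330,340:490];c=cv2.resize(c,(600,600),interpolation=cv2.INTER_CUBIC);cv2.imwrite('pics/c6.png',c)
E
```

```text
0.29373640991690364 [-0.0418  0.2949  0.3895]
```

View pics/c6.png

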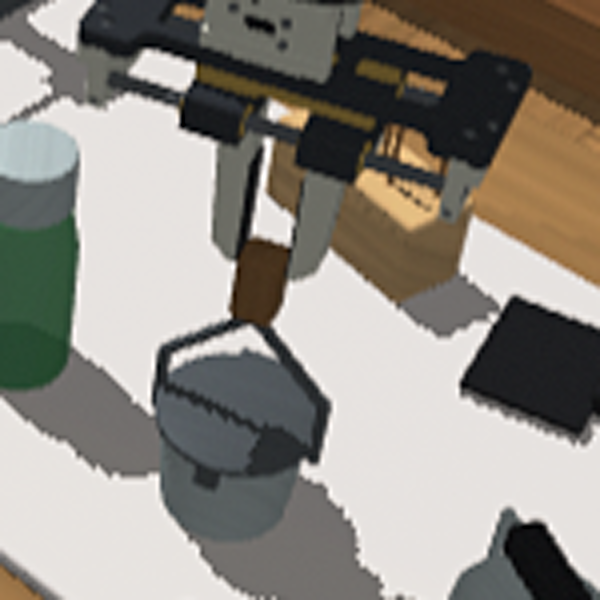

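View pics/wrist4.png

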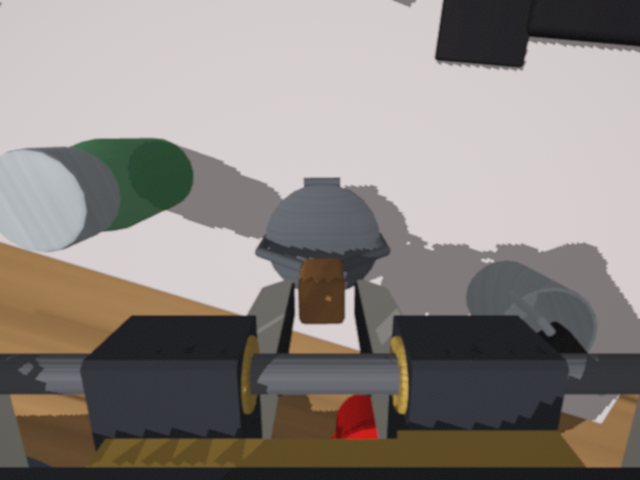

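Request:
drive_tool --rows '[0, 0, 0, 0, 0, 0, 0, 0, 0, 0, 0, 0, 0, 0, 0, 0]'

```text
time_s: 6.65
tcp_pos: [0.4832, -0.2362, 0.1479]
tcp_rot: [-3.1, -0.51, 0.0]
wrist_force: [-0.3, 0.3, 0.1]
width: 0.232
```

```bash
python3 - <<'E'
from h import *
print(state()['width'],state()['wrist_force'])
w=snap('wrist','wrist5.png');s=snap('side','side5.png')
c=cv2.imread('pics/side5.png')[210:285,370:445];c=cv2.resize(c,(600,600),interpolation=cv2.INTER_CUBIC);cv2.imwrite('pics/c7.png',c)
E
```

```text
0.23185013229616686 [-0.2717  0.3197  0.0927]
```

View pics/c7.png

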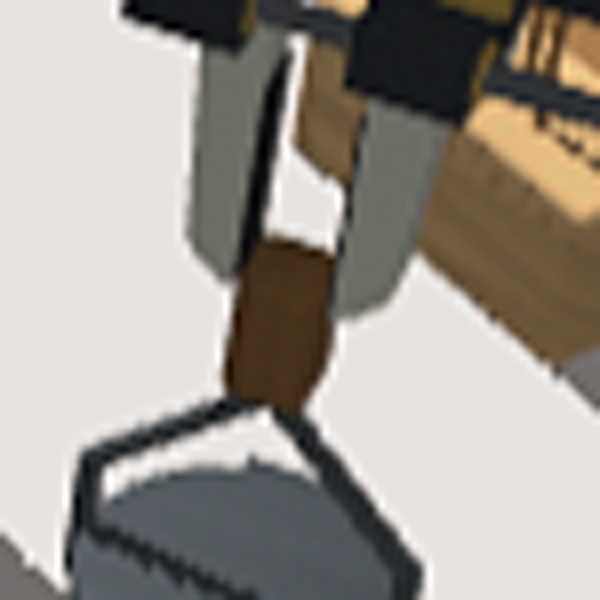

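Request:
drive_tool --rows '[0, 0, -0.01, 0, 0, 0, -0.02, 0, 0, 0, -0.03, 0, 0, 0, -0.04, 0, 0, 0, -0.04, 0, 0, 0, -0.04, 0, 0, 0, -0.03, 0, 0, 0, -0.015, 0, 0, 0, -0.005, 0, 0, 0, 0, 0]'

```text
time_s: 8.0
tcp_pos: [0.4831, -0.2361, 0.3771]
tcp_rot: [-3.099, -0.509, 0.002]
wrist_force: [0.2, 0.1, -2.5]
width: 0.23
```

```bash
python3 - <<'E'
from h import *
p,R=tool(); print(p,R,state()['width'],state()['wrist_force'],state()['moment'])
w=snap('wrist','wrist6.png');s=snap('side','side6.png')
print(proj('side',p-R@[0,0,.017]),proj('wrist',p-R@[0,0,.036]))
# desired: tool yaw -> hook yaw 0.02 ; target knob
yaw=np.arctan2(R[1,0],R[0,0]); print('yaw',yaw,'turn about tool z',yaw-0.02)
t=np.array([0.494,0.198]); print('world delta to 100mm in front', t-p[:2])
E
```

```text
[ 0.4831 -0.2361  0.3771] [[ 0.9474  0.32   -0.0011]
 [ 0.32   -0.9474  0.0007]
 [-0.0009 -0.001  -1.    ]] 0.2297367441755734 [ 0.204   0.1461 -2.5145] [-0.0265 -0.0537  0.0284]
[422.4914 147.1381] [322.7995 303.1355]
yaw 0.32577895961224385 turn about tool z 0.30577895961224383
world delta to 100mm in front [0.0109 0.4341]
```

View pics/side6.png

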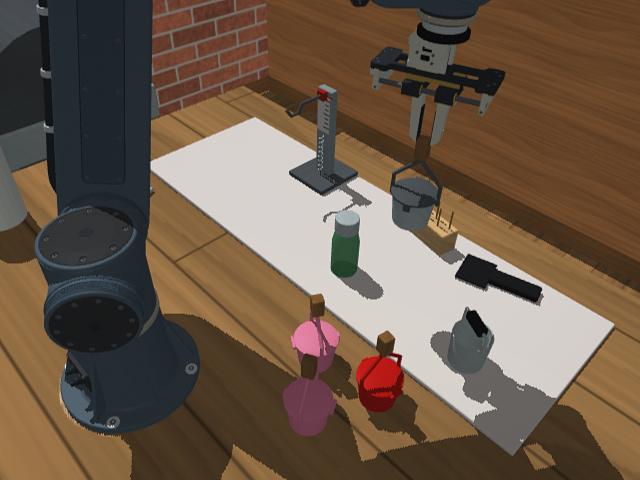

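View pics/wrist6.png

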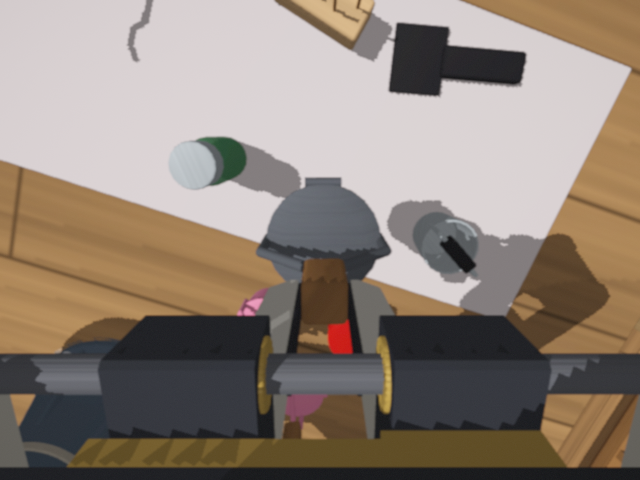

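Request:
drive_tool --rows '[0, 0, 0, 0.06, 0, 0, 0, 0.1, 0, 0, 0, 0.1, 0, 0, 0, 0.046, 0.005, -0.02, 0, 0, 0.005, -0.035, 0, 0, 0.005, -0.05, 0, 0, 0.005, -0.055, 0, 0, 0, -0.055, 0, 0, 0, -0.055, 0, 0, 0, -0.05, 0, 0, 0, -0.04, 0, 0]'

```text
time_s: 9.6
tcp_pos: [0.4952, 0.127, 0.3776]
tcp_rot: [-3.141, -0.035, 0.001]
wrist_force: [0.2, 0.3, -3.2]
width: 0.229
```

Request:
drive_tool --rows '[0, -0.035, 0, 0, 0, -0.02, 0, 0, 0, -0.015, 0, 0, 0, -0.004, 0, 0, 0, 0, 0, 0, 0, 0, 0, 0]'

```text
time_s: 10.35
tcp_pos: [0.4948, 0.1974, 0.378]
tcp_rot: [3.141, 0.03, 0.0]
wrist_force: [-0.2, 0.6, -2.6]
width: 0.228
```

```bash
python3 - <<'E'
from h import *
p,R=tool(); print(p,R,state()['width'],state()['wrist_force'])
for n in ['wrist','side','top']:
    snap(n,n+'7.png')
E
```

```text
[0.4948 0.1974 0.378 ] [[ 0.9998  0.0189  0.    ]
 [ 0.0189 -0.9998 -0.0001]
 [ 0.      0.0001 -1.    ]] 0.2276475314089657 [-0.2257  0.5694 -2.5604]
```

View pics/wrist7.png

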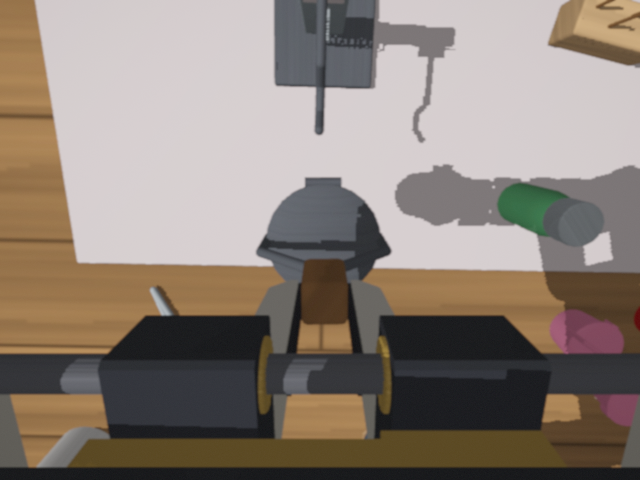

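View pics/side7.png

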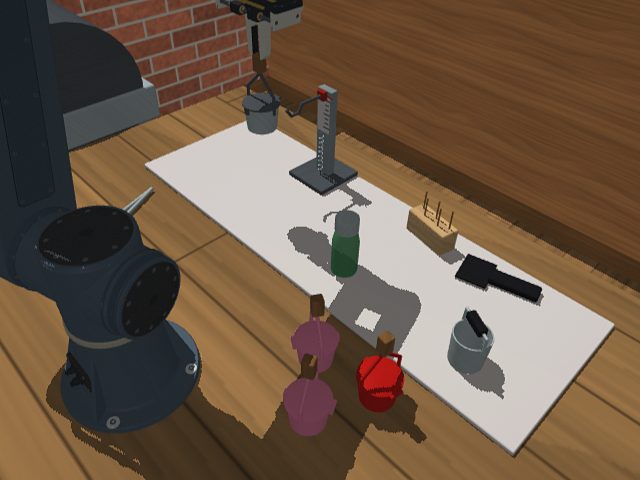

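View pics/top7.png

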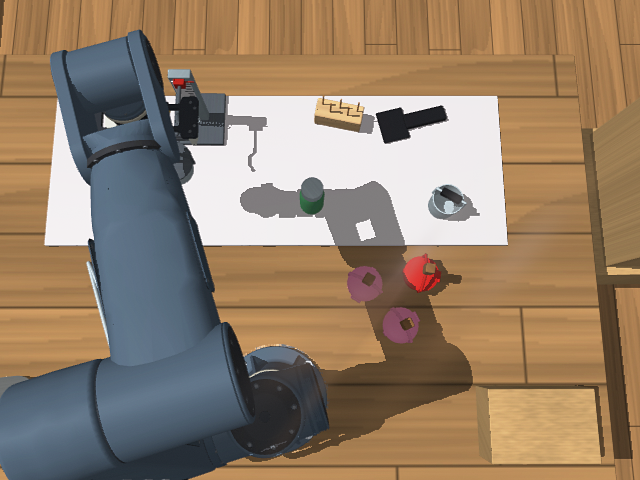

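```bash
python3 - <<'E'
from h import *
for q in [(.570,.199,.257),(.584,.199,.235),(.606,.2,.235),(.619,.2,.255),(.68,.201,.255)]: print(proj('wrist',q))
print(atz('wrist',(319,133),.253),atz('wrist',(320,60),.255),atz('wrist',(323,20),.255))
c=cv2.imread('pics/wrist7.png')[0:160,240:400];cv2.imwrite('pics/c8.png',cv2.resize(c,(600,600),interpolation=cv2.INTER_CUBIC))
E
```

```text
[323.3869 133.5547]
[323.7377 116.4873]
[323.0193  88.635 ]
[323.2453  67.5298]
[323.38   -23.2885]
[0.5704 0.2026 0.253 ] [0.6243 0.2026 0.255 ] [0.6518 0.2008 0.255 ]
```

View pics/c8.png

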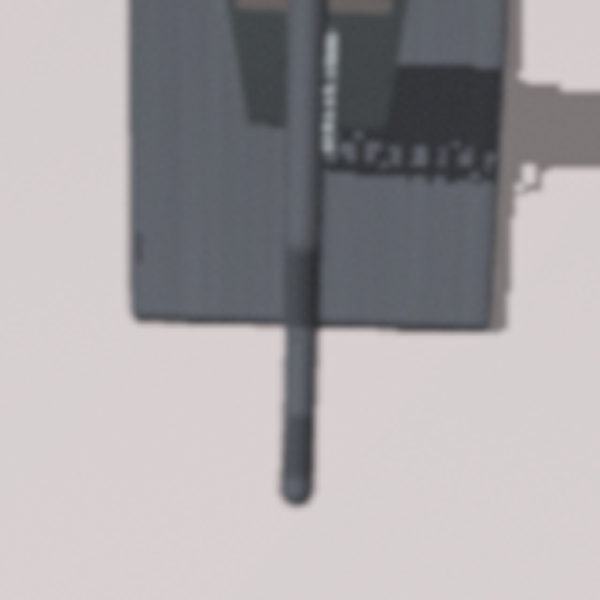

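Request:
drive_tool --rows '[0, -0.0035, 0.015, 0, 0, 0, 0.03, 0, 0, 0, 0.03, 0, 0, 0, 0.015, 0, 0, 0, 0.008, 0, 0, 0, 0, 0, 0, 0, 0, 0]'

```text
time_s: 11.38
tcp_pos: [0.495, 0.2017, 0.2808]
tcp_rot: [-3.141, -0.031, -0.002]
wrist_force: [0.1, -0.1, -3.7]
width: 0.228
```

```bash
python3 - <<'E'
from h import *
p,R=tool(); print(p,R[0],state()['width'],state()['wrist_force'])
snap('wrist','wrist8.png'); snap('side','side8.png')
k=p-R@[0,0,.017]; print('knob',k, proj('side',k),proj('side',k-[0,0,.0265]),proj('wrist',k-[0,0,.0265]))
print(atz('wrist',(319,133),.253))
a=cv2.imread('pics/side8.png')[60:160,230:330];b=cv2.imread('pics/wrist8.png')[0:340,200:440]
cv2.imwrite('pics/c9.png',cv2.hconcat([cv2.resize(a,(400,560)) if 0 else cv2.resize(a,(400,400),interpolation=cv2.INTER_CUBIC),cv2.resize(b,(282,400))]))
E
```

```text
[0.495  0.2017 0.2808] [0.9998 0.0198 0.0014] 0.22847603739007744 [ 0.1475 -0.1454 -3.7317]
knob [0.495  0.2017 0.2978] [260.0643 103.8036] [260.606  114.5917] [322.9899 269.5506]
[0.57   0.2054 0.253 ]
```

View pics/c9.png

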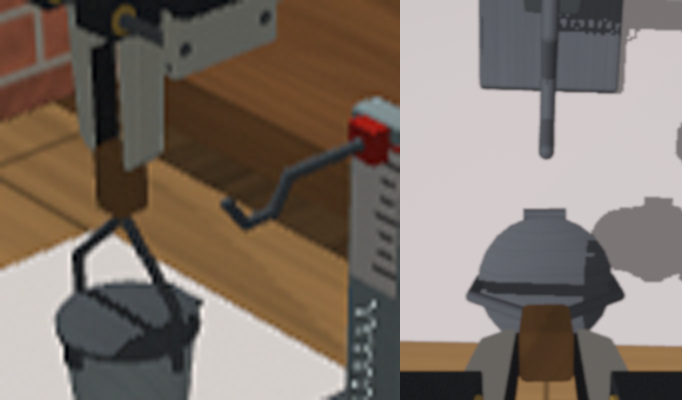

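Request:
drive_tool --rows '[0.01, 0, 0, 0, 0.02, 0, 0, 0, 0.02, 0, 0, 0, 0.01, 0, 0, 0, 0, 0, 0, 0, 0, 0, 0, 0]'

```text
time_s: 12.22
tcp_pos: [0.5541, 0.2028, 0.28]
tcp_rot: [3.141, 0.031, -0.001]
wrist_force: [-0.5, 0.2, -3.3]
width: 0.233
```

```bash
cat > look.py <<'E'
import sys
from h import *
i=sys.argv[1]
p,R=tool(); s=state(); print(s['time_s'],p,R[0],s['width'],s['wrist_force'],s['joint_velocities'])
snap('wrist',f'w_{i}.png'); snap('side',f's_{i}.png')
a=cv2.imread(f'pics/s_{i}.png')[60:160,240:340];b=cv2.imread(f'pics/w_{i}.png')[0:340,200:440]
cv2.imwrite(f'pics/l_{i}.png',cv2.hconcat([cv2.resize(a,(500,500),interpolation=cv2.INTER_CUBIC),cv2.resize(b,(300,500))]))
E
python3 look.py 1
```

```text
12.225 [0.5541 0.2028 0.28  ] [ 0.9998  0.0199 -0.0003] 0.23319743835889986 [-0.4655  0.1819 -3.3176] [ 0.0027 -0.0051  0.003  -0.0007 -0.0037  0.0001]
```

View pics/l_1.png

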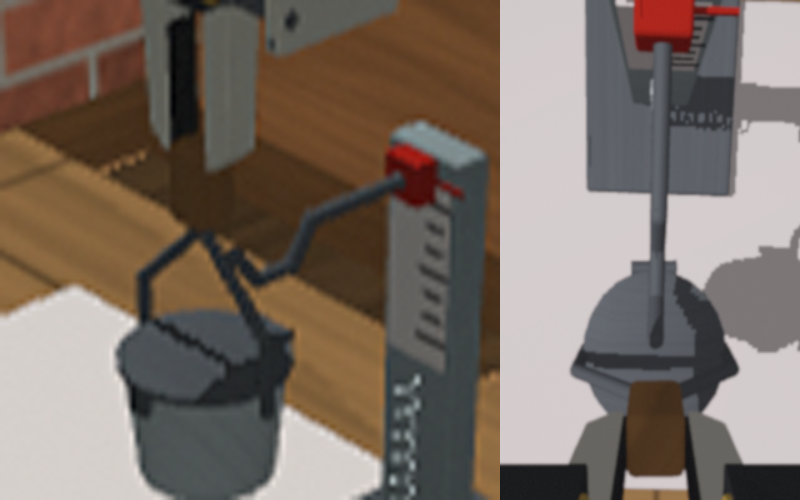

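Request:
drive_tool --rows '[0.01, 0, 0, 0, 0.013, 0, 0, 0, 0.012, 0, 0, 0, 0.006, 0, 0, 0, 0, 0, 0, 0, 0, 0, 0, 0]'

```text
time_s: 13.08
tcp_pos: [0.5953, 0.2036, 0.2799]
tcp_rot: [3.141, 0.031, -0.0]
wrist_force: [0.1, -0.5, -3.1]
width: 0.233
```

```bash
python3 look.py 2
```

```text
13.075 [0.5953 0.2036 0.2799] [ 0.9998  0.0199 -0.0003] 0.23315048676497113 [ 0.0982 -0.5159 -3.1368] [-0.0011 -0.0049  0.0008 -0.0001 -0.0006  0.0017]
```

View pics/l_2.png

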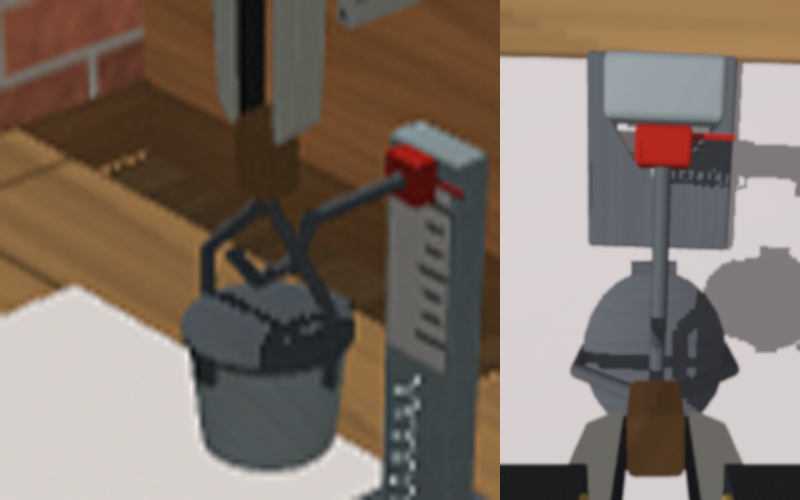

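Request:
drive_tool --rows '[0, 0, 0.006, 0, 0, 0, 0.008, 0, 0, 0, 0.008, 0, 0, 0, 0.005, 0, 0, 0, 0.003, 0, 0, 0, 0.003, 0, 0, 0, 0.002, 0, 0, 0, 0, 0, 0, 0, 0, 0]'

```text
time_s: 14.3
tcp_pos: [0.5956, 0.2036, 0.2451]
tcp_rot: [-3.141, -0.031, -0.0]
wrist_force: [-1.1, -0.8, -2.2]
width: 0.23
```

```bash
python3 look.py 3
```

```text
14.3 [0.5956 0.2036 0.2451] [0.9998 0.0198 0.0002] 0.23044720278958733 [-1.1196 -0.8094 -2.1714] [ 0.0002 -0.001   0.0012  0.0005  0.0006  0.    ]
```

View pics/l_3.png

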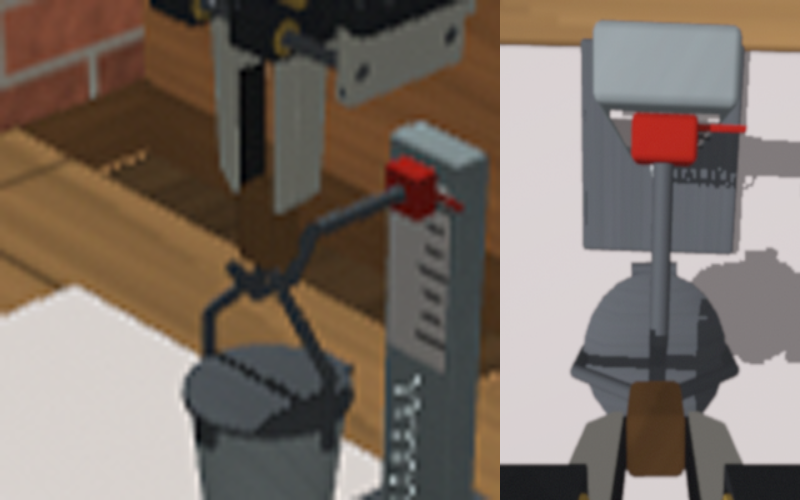

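Request:
drive_tool --rows '[0, 0, 0.003, 0, 0, 0, 0.004, 0, 0, 0, 0.004, 0, 0, 0, 0.003, 0, 0, 0, 0.002, 0, 0, 0, 0.001, 0, 0, 0, 0, 0, 0, 0, 0, 0]'

```text
time_s: 15.4
tcp_pos: [0.5956, 0.2036, 0.2281]
tcp_rot: [-3.141, -0.031, -0.0]
wrist_force: [-0.6, 0.5, 0.5]
width: 0.23
```

```bash
python3 look.py 4; python3 - <<'E'
from h import *
for i in range(5): capture('side'); print(state()['wrist_force'])
E
```

```text
15.4 [0.5956 0.2036 0.2281] [0.9998 0.0198 0.0002] 0.2295478889968577 [-0.5552  0.5327  0.4681] [ 0.0012 -0.0024 -0.0019 -0.0011  0.0006 -0.0005]
[-0.2701 -0.3121 -0.1626]
[-0.6243  0.0176 -0.4443]
[-0.7077 -0.6826 -0.4191]
[-0.0548  0.4216 -0.5042]
[-0.0504 -0.1305 -0.8287]
```

View pics/l_4.png

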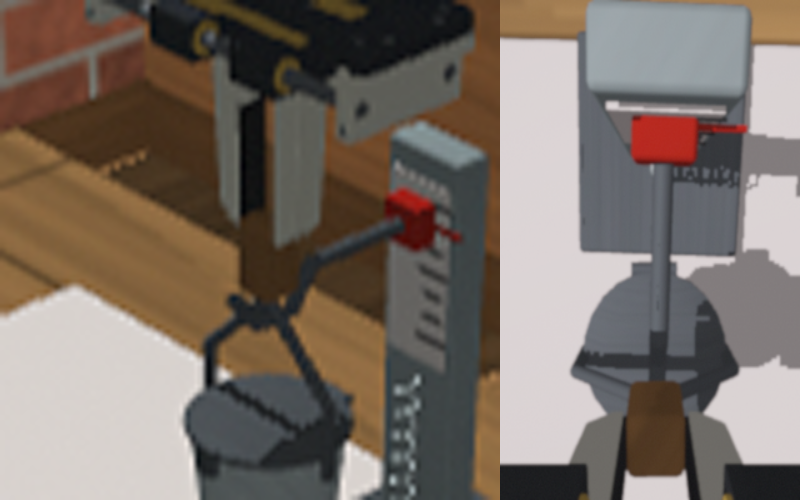

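Request:
drive_tool --rows '[0, 0, 0, 0, 0, 0, 0, 0, 0, 0, 0, 0, 0, 0, 0, 0, 0, 0, 0, 0, 0, 0, 0, 0, 0, 0, 0, 0, 0, 0, 0, 0]' --jaw -1

```text
time_s: 16.75
tcp_pos: [0.5955, 0.2036, 0.2279]
tcp_rot: [-3.141, -0.031, 0.0]
wrist_force: [-0.2, -0.3, 0.5]
width: 0.994
```

```bash
python3 look.py 5
```

```text
16.75 [0.5955 0.2036 0.2279] [ 0.9998  0.0198 -0.    ] 0.9942037963121559 [-0.2408 -0.2591  0.5389] [ 0.001   0.0008  0.0015  0.0006 -0.0029 -0.0011]
```

View pics/l_5.png

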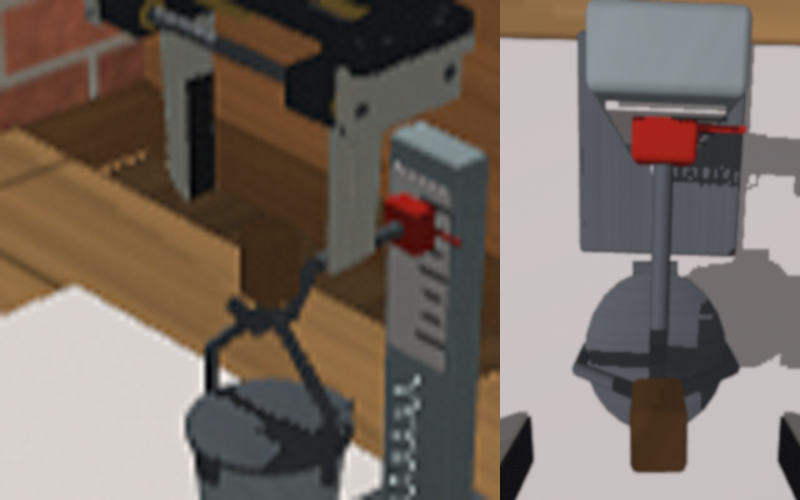

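Released cleanly: knob free, bail in the seat. I back straight up and let it settle.

Request:
drive_tool --rows '[0, 0, -0.01, 0, 0, 0, -0.02, 0, 0, 0, -0.03, 0, 0, 0, -0.04, 0, 0, 0, -0.04, 0, 0, 0, -0.03, 0, 0, 0, -0.02, 0, 0, 0, -0.01, 0, 0, 0, 0, 0, 0, 0, 0, 0, 0, 0, 0, 0, 0, 0, 0, 0]'

```text
time_s: 18.35
tcp_pos: [0.5955, 0.2035, 0.4276]
tcp_rot: [3.141, 0.031, -0.001]
wrist_force: [-0.1, -0.7, 0.3]
width: 1.001
```

Request:
drive_tool --rows '[0, 0, 0, 0, 0, 0, 0, 0, 0, 0, 0, 0, 0, 0, 0, 0, 0, 0, 0, 0, 0, 0, 0, 0, 0, 0, 0, 0, 0, 0, 0, 0, 0, 0, 0, 0, 0, 0, 0, 0, 0, 0, 0, 0, 0, 0, 0, 0]'

```text
time_s: 19.85
tcp_pos: [0.5956, 0.2036, 0.428]
tcp_rot: [-3.141, -0.031, -0.0]
wrist_force: [-0.2, 0.2, -0.1]
width: 0.995
```

```bash
python3 look.py 6; python3 - <<'E'
from h import *
k=0
prev=None
for i in range(8):
    im=capture('side')[60:200,240:340].astype(int)
    if prev is not None: print('diff',np.abs(im-prev).max(), end=' ')
    prev=im
print(state()['time_s'])
for n in ('side','top'):
    capture(n)
    for t in ('bucket_knob','shaker_mid'):
        print(n,t,[(r['p'],r['xyz']) for r in look_for(n,t)[:5]])
cv2.imwrite('pics/side_end.png',capture('side')[:,:,::-1])
print([proj('side',[.595,.2,z]) for z in (.235+.033-.02,.235+.033-.03)])
E
```

```text
19.85 [0.5956 0.2036 0.428 ] [0.9998 0.0198 0.    ] 0.994735754803175 [-0.25    0.1898 -0.0738] [ 0.0002  0.0016 -0.0001  0.001   0.0016 -0.0001]
diff 5 diff 5 diff 6 diff 7 diff 7 diff 8 diff 5 20.35
side bucket_knob [(0.93, [0.281, -0.3579, 0.0688]), (0.92, [0.1625, -0.3033, 0.0679]), (0.81, [0.2623, -0.2193, 0.0656]), (0.69, [0.5806, 0.1906, 0.1551])]
side shaker_mid [(0.61, [0.4616, -0.1035, 0.1004])]
top bucket_knob [(0.87, [0.1673, -0.2915, 0.0697]), (0.62, [0.5926, 0.1903, 0.1548]), (0.59, [0.2646, -0.2122, 0.0686]), (0.57, [0.2871, -0.3409, 0.0693])]
top shaker_mid [(0.83, [0.4593, -0.0942, 0.161])]
[array([294.2668, 109.7982]), array([294.2878, 113.604 ])]
```

View pics/l_6.png

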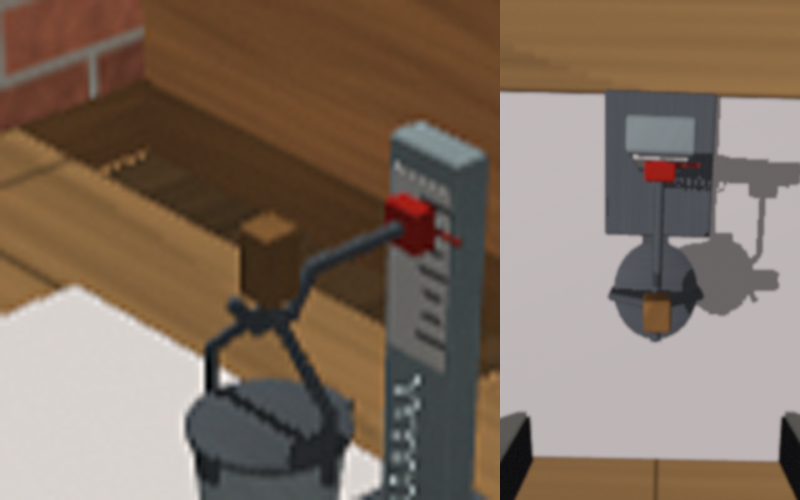

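View pics/side_end.png

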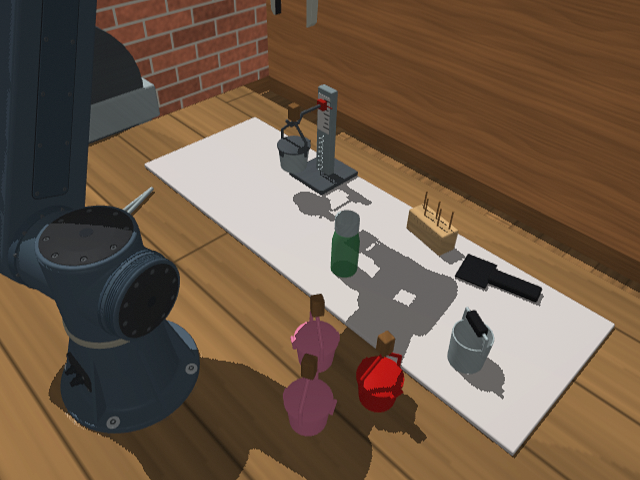

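```bash
python3 -c "
from station import *
print(finish_job(),state()['time_s'])"
```

```text
the job is handed in; nothing more can be done
the job is handed in; nothing more can be done
```

The steel ash bucket is hanging by its bail in the scale's hook, and I handed the job in a little after 20 s on the robot's clock. The station gives no verdict, so I can't confirm the scoring.

**What I did:** I gripped the wooden knob of the grey lidded bucket, leaving the pink and red look-alikes and the lidless cup alone. I lifted it to about 0.39 m and carried it above the height of the shaker. Then I brought the bail in over the hook tip from −x and lowered it slowly until the wrist force was nearly zero. I opened the gripper and raised the arm about 0.2 m.

**Last checks:**
- **Hanging:** The bail is in the seat, the bucket looks upright and the dip is about 25 mm from the side picture.
- **At rest:** Eight side pictures over 0.4 s differed only by noise.
- **Robot clear:** The gripper is well away from the bucket and the wrist force is about zero.
- **Shaker:** The side camera puts it within 3 mm of where it started. The top camera's readings scatter by up to 13 mm, but it stands upright where it was.

**What disagreed:**
- **Fingertips:** In the pictures they ended 15–20 mm above the reported TCP, so only the upper half of the knob was gripped. The grip held.
- **Hook position:** The wrist camera put the hook 3–6 mm further to +y than the other cameras. I allowed for about that much, and the bail shape tolerates it.

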